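# Pack the sample jar into its pot, close and clamp it for transport

## Robot

A 6-joint arm with a two-finger parallel gripper is mounted at the origin on a cart in front of the work surface, level with it; the furniture and walls round the work are solid. World frame = base frame: x ahead of the robot, y to its left, z up, the work surface at z = 0. Lengths are in m, angles in rad, forces in N, time in s.
With the tool pointing down it reaches from about 0.3 to 0.85 m from the base axis. Payload 4.2 kg.
Tool frame: the origin (TCP) lies at the very end of the fingers, on their centre line; the grasp point (between the pads) lies 19 mm behind it; z points along the fingers, y is the line along which they close (so a half turn about z gives the same grasp; the last joint's range is limited). The gripper opens to 91 mm and grips with 3 to 60 N. Pads are 32 mm wide; open, the fingers measure 118 mm over their backs; the gripper's body (76 mm by 178 mm) begins 60 mm behind the grasp point.
Start: joints at [-1.299, 0.32, 1.565, -0, 1.257, -0.02], TCP at [0.165, -0.551, 0.214] pointing down, gripper open.
Joint ranges: [-3.11, 3.11], [-0.84, 2.01], [0.21, 2.61], [-1.34, 4.49], [0.05, 2.63], [-2.56, 2.56]. Speed limits (rad/s): [2.57, 2.57, 3.14, 3.14, 3.14, 3.14].

## Interface

Orientations are given as a rotation vector (axis times angle).
In Python, from plant import env gives the robot as it stands.
- The arm moves only by the tool step_hand, called after "Request:" by a JSON object that holds its "api" and its "payload". Schema: {"type":"object","properties":{"moves":{"type":"array","items":{"type":"object","properties":{"xyz":{"type":"array","items":{"type":"number"},"minItems":3,"maxItems":3},"rot":{"type":"array","items":{"type":"number"},"minItems":3,"maxItems":3}},"additionalProperties":false},"minItems":1,"maxItems":12},"aperture":{"type":"number"},"force":{"type":"number"},"only":{"type":"string"},"quiet":{"type":"boolean"},"lines":{"type":"string"}},"required":["moves"],"additionalProperties":false}. moves is a list of rows, 1 to 12 of them, each an object with the fields xyz (a list: dx, dy, dz in m), rot (a list: a rotation vector rx, ry, rz in rad); a field left out counts as zero; each row is the pose to reach, as a shift and turn from the pose commanded when the call began, along the tool's axes at that moment; what a row does not reach only later rows make up. A row lasts 1/12 s, in which the tool goes at most 0.0417 m and 0.125 rad, less where a joint would pass 70% of its speed; a pose out of reach is approached as far as the arm can. aperture is the finger opening in m, set as the call begins (left out keeps the last). The fingers move at their own pace and stop on an object; force is the grip in N (left out, the last holds). Time passes only in rows, so rows that do not move let the fingers close. The tool returns the time, the measured TCP pose, the force, the opening and the grip force at its end. only (a regular expression) keeps the lines of the reply that match it, lines (a string "A,B") keeps lines A to B, and quiet returns only ok. Input that does not fit is refused with a message, and nothing moves.
- env.sense(): the state, without advancing time (a new reading comes with each control period).
- env.read_camera(name): name is "side" or "top"; returns a dict with "color" (384x512x3 uint8, blue, green, red), "fx", "fy", "cx", "cy" (pixels), "T" (4x4, takes a point from camera to world coordinates). Camera axes: x right, y down, z forward; pixel columns grow to the right and rows downward; lengths in m; the calibration is good to about 2 mm. A picture is of the moment at which its call begins. There is no depth.
- env.job_done(): hands the job in; it is judged then, once.
The state is a dict: "time": time; "joints": joint angles; "joint_vel": joint speeds; "joint_torque": joint torques, N m; "tcp_pos": TCP position; "eef_rot": TCP orientation; "force": force on the tool from outside, world axes, zero at the start; "ft_torque": the same for the moment, N m; "grip_width": finger opening in m; "grasp_force": force on a finger pad.
Only numpy, scipy, OpenCV 4.12 (cv2) and the standard library are available. Lean on these libraries where they do the work, as an engineer would, in place of code of your own. Each camera call takes 0.05 s, during which the arm holds its last target. There are 200 camera calls.

## Task

Get the weighed sample ready for transport: stand the white-capped jar from beside the lid, left of the balance, upright inside the open steel pot and put the pot's lid on properly. Then slide the pot (its black handle is there for that) along the grey board, without lifting or tipping it, from the yellow mark until it is centred on the green mark, and finally swing the red-knobbed clamp all the way down so that it presses on the knob of the lid. Leave the small red-capped jar and the blue tape roll where they are.

Things in the scene. Friction and masses are not known exactly. Their poses are not given: they have to be found in the camera images.
- jar_b: the sample jar to pack: loose white screw-lid jar with a WHITE cap and a red-orange band, a cylinder 54 mm across and 70 mm high, about 0.11 kg; stands on the bench at the left of the balance, beside the lid (a like jar in the row at the far back of the bench is only scenery). Origin: centre of its underside, z up
- lid: pot's lid, loose on the bench, right way up: aluminium disc 114 mm across, 6 mm thick; under it a bevelled plug 94 mm across, 8 mm deep; on top a central round black knob 34 mm across, flat-topped. 0.15 kg. Origin: centre of the plug's underside, z up; disc 8 to 14 mm, knob 14 to 46 mm above it. Closed, the disc rests on the pot's rim, origin 82 mm above the pot's origin
- pot: loose open round steel pot, 110 mm outside, 102 mm inside, 90 mm high, floor 5 mm thick, about 0.45 kg; starts on the board near the yellow mark. Origin: centre of its underside, z up; its black handle points along its +y
- pot_handle (a point): grip point of the pot's handle, on the handle's centre line 95 mm from the pot's axis and 55 mm above its underside. The handle is a straight level bar 16 mm wide and 16 mm high, running radially from 55 to 119 mm from the pot's axis (along the pot's y)
- board: fixed grey board lying on the bench, 130 x 320 mm, top face 8 mm above the bench, long side along its own y; a small tongue at the back carries the clamp. Origin: centre of the plate, at bench height; x points away from the robot, z up
- load_mark (a point): centre of the yellow ring (124 mm outside) painted on the board's top face, 78 mm from the board's origin along its +y
- clamp_mark (a point): centre of the green ring (124 mm outside) painted on the board's top face, 78 mm from the board's origin along its -y; the clamp closes over this point
- clamp (a joint): hinge angle (rad) of the hold-down clamp. At 0 its arm is level, points to the robot (board's -x) and its pad just touches the knob of a closed pot on the green mark (136 mm above the bench); grows to 1.45 as the arm swings up; with nothing under it, goes down to -0.08. Heavy arm: stays where left above about 0.8 rad, falls shut by its weight below that; swing it with 1 to 3 N
- clamp_hinge (a point): the clamp's hinge: on its axis, which lies along the board's y, 88 mm behind the green mark (the board's +x) and 150 mm above the bench, between two upright steel cheeks 38 mm wide over all and 160 mm high
- clamp_knob (a point): centre of the red knob at the end of the clamp's arm, 152 mm from the hinge: a short cylinder, 32 mm across and 34 mm wide, lying across the arm (its flat ends face along the board's y); the arm behind it is a steel bar 16 mm wide and 12 mm thick; swung up it stands up to 300 mm above the bench, so keep clear of it when passing
- clamp_pad (a point): middle of the underside of the clamp's black rubber pad (26 mm across), 88 mm from the hinge along the arm and 14 mm below its centre line
- jar_c: small jar to be left alone: white with a RED cap and green band, 42 mm across and 56 mm high, loose on the bench behind the board and clamp. Origin: centre of its underside
- tape_roll: blue roll of tape, 72 mm across and 25 mm high, lying flat on the bench; leave it alone. Origin: centre of its underside

How it is judged:
On the way, in this order (a step that is already met when the one before it is completed fails the run):
1. the white-capped jar stands upright on the floor of the pot and is let go, the pot still in the yellow ring's half of the board (horizontal distance between jar_b and pot below 0.03 m and z of jar_b in the frame of pot below 0.01 m and angle between jar_b's own z axis and vertical below 0.1 rad and contact force between the fingers and jar_b below 0.1 N and horizontal distance between pot and load_mark below 0.07 m), for 0.2 s.
2. the lid sits on the pot, its plug inside the rim, and is let go, the pot still in the yellow ring's half of the board (horizontal distance between lid and pot below 0.008 m and z of lid in the frame of pot below 0.086 m and angle between the z axis of lid and the z axis of pot, either way round below 0.06 rad and contact force between the fingers and lid below 0.1 N and horizontal distance between pot and load_mark below 0.07 m), for 0.2 s.
3. the closed pot stands centred on the green mark (within 13 mm), the clamp still up (horizontal distance between pot and clamp_mark below 0.013 m and value of joint clamp above 0.3 rad), for 0.2 s.
4. the clamp is swung down onto the lid's knob (value of joint clamp below 0.03 rad), for 0.2 s.
At the end, for the whole second after the job is handed in: the pot stands flat on the board within 15 mm of the centre of the green mark, the white-capped jar upright on its floor, the lid seated (within 4 mm of fully down and 8 mm of centre, level), the clamp level within 0.03 rad and pressing on the lid's knob (more than 0.3 N), everything at rest (value of joint clamp between -0.03 and 0.03 rad and contact force between clamp and lid above 0.3 N and horizontal distance between pot and clamp_mark below 0.015 m and horizontal distance between lid and pot below 0.008 m and z of lid in the frame of pot below 0.086 m and angle between the z axis of lid and the z axis of pot, either way round below 0.06 rad and horizontal distance between jar_b and pot below 0.03 m and z of jar_b in the frame of pot below 0.01 m and angle between jar_b's own z axis and vertical below 0.1 rad and angle between pot's own z axis and vertical below 0.05 rad and z of pot in the frame of board below 0.012 m and linear speed of pot below 0.02 m/s); the robot touches nothing.
It fails at once if the pot is lifted more than 15 mm off the board (z of pot in the frame of board above 0.023 m).
It fails at once if the pot is tipped by more than 0.2 rad (angle between pot's own z axis and vertical above 0.2 rad).
It fails at once if the other jar is moved by more than 30 mm (distance of jar_c from where it was at the start of the episode above 0.03 m).
It fails at once if the tape roll is moved by more than 30 mm (distance of tape_roll from where it was at the start of the episode above 0.03 m).
It also fails if it takes over 72 s, if anything falls off the work surface, if the arm or the gripper's body presses on something with over 40 N, if the wrist force passes 120 N, or if a joint passes its speed limit or range.

## Working session

There is one attempt and no reset: what is moved stays moved. The work goes in short steps, Python scripts to look and compute and a tool call to move; the robot and the scene stay as the last step left them, time stands still between calls to the robot, and variables do not carry over. Pictures are saved under pics/ and viewed, at most 10 in all, crops included, and the job is handed in when it is done.

```bash
ls; mkdir -p pics
```

Run:
```python
from plant import env
import cv2
s=env.sense();print(s['time'],s['tcp_pos'],s['eef_rot'])
for n in('top','side'):
    r=env.read_camera(n);cv2.imwrite(f'pics/{n}0.png',r['color']);print(n,r['fx'],r['cx'],r['cy'],r['T'].round(3).tolist())
```

```text
pics
plant.py
0.0 [ 0.16526374 -0.55020172  0.21311066] [-3.10644968e+00 -4.56496780e-01  3.92131878e-04]
top 355.23133097393617 255.58227081275567 187.22022026464032 [[0.019, -0.994, 0.112, 0.417], [-1.0, -0.022, -0.02, -0.006], [0.022, -0.111, -0.994, 1.29], [0.0, 0.0, 0.0, 1.0]]
side 368.219377957714 254.95504297789705 189.7834019670925 [[1.0, -0.016, -0.013, 0.576], [0.003, -0.519, 0.855, -0.936], [-0.02, -0.855, -0.519, 0.652], [0.0, 0.0, 0.0, 1.0]]
```

View pics/top0.png

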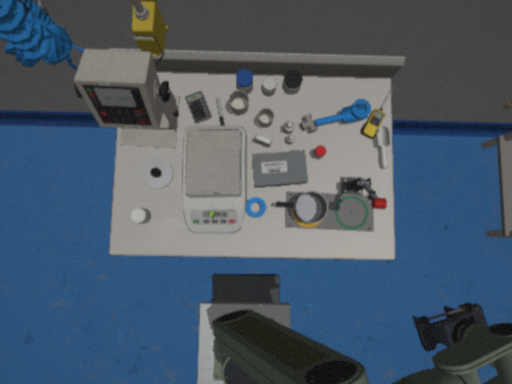

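View pics/side0.png

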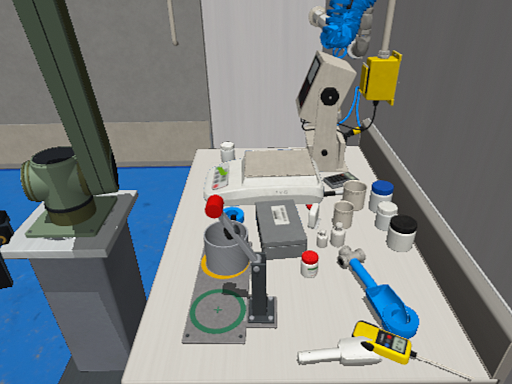

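The top view shows the white jar at about (139,215), the lid at (157,173) and the pot at (308,208). Its handle points left, ending near (273,205). The green ring is at (352,211), the red clamp knob at (379,203) and the tape at (256,207). Next I'll measure these.

Create h.py:
```python
import numpy as np,cv2
from plant import env
def ray(c,u,v,z):
    d=c['T'][:3,:3]@np.array([(u-c['cx'])/c['fx'],(v-c['cy'])/c['fy'],1]);o=c['T'][:3,3]
    return (o+d*(z-o[2])/d[2])
def blobs(m,mn=20):
    n,l,s,c=cv2.connectedComponentsWithStats(m.astype(np.uint8));return [(s[i].tolist(),c[i].round(1).tolist()) for i in range(1,n) if s[i][4]>=mn]
```

Run:
```python
from h import *
c=env.read_camera('top');im=c['color'];hsv=cv2.cvtColor(im,cv2.COLOR_BGR2HSV)
H,S,V=cv2.split(hsv);H=H.astype(int)
reg=np.zeros(H.shape,bool);reg[75:260,105:398]=1
for nm,m in dict(green=(abs(H-75)<20)&(S>60),yellow=(abs(H-24)<8)&(S>120),red=((H<8)|(H>172))&(S>130),blue=(abs(H-105)<12)&(S>120)).items():
    print(nm,[b for b in blobs(m&reg,12)])
a=cv2.resize(im[140:250,110:220],(0,0),fx=4,fy=4,interpolation=cv2.INTER_CUBIC)
b=cv2.resize(im[160:240,270:400],(0,0),fx=6,fy=6,interpolation=cv2.INTER_CUBIC)
cv2.imwrite('pics/a.png',a);cv2.imwrite('pics/b.png',b)
```

```text
green [([335, 196, 33, 33, 239], [351.1, 211.9])]
yellow [([363, 110, 17, 27, 189], [370.1, 127.2]), ([292, 212, 27, 15, 86], [304.1, 222.4])]
red [([138, 121, 9, 3, 15], [141.9, 121.6]), ([315, 146, 11, 10, 83], [319.9, 150.6]), ([373, 198, 13, 10, 118], [378.8, 202.7])]
blue [([237, 75, 15, 12, 156], [244.0, 79.8]), ([315, 99, 56, 26, 615], [348.8, 113.2]), ([393, 120, 5, 140, 473], [395.7, 178.6]), ([105, 128, 196, 132, 1363], [131.4, 205.1]), ([246, 198, 20, 19, 215], [255.6, 207.0])]
```

View pics/a.png

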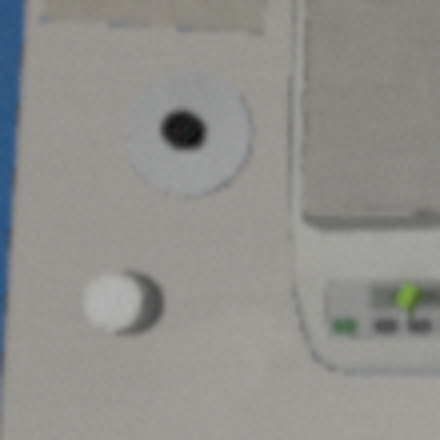

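View pics/b.png

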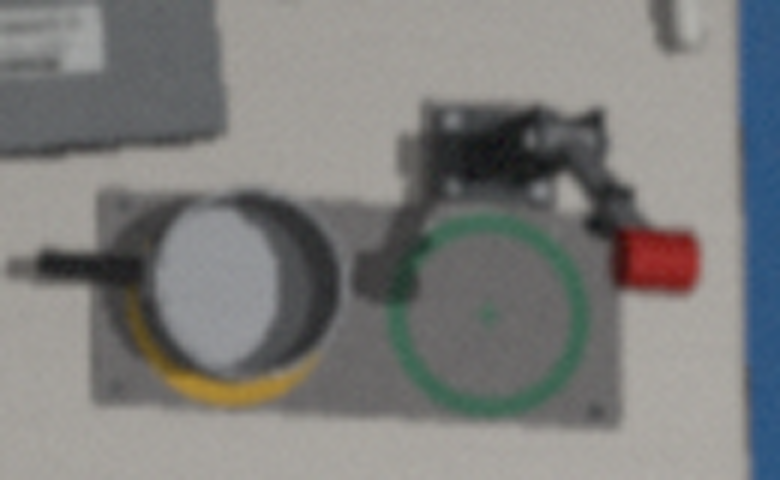

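The crops put the cap at (139,215), the lid knob at (156,172.5) and the pot rim centre at about (310,207.7). The ring centre cross is at (351.3,212.3), and the board is yawed slightly.

Run:
```python
from h import *
c=env.read_camera('top');im=c['color'];g=cv2.cvtColor(im,cv2.COLOR_BGR2GRAY)
P=lambda n,u,v,z:print(n,ray(c,u,v,z).round(4))
P('jar',139,215.2,.07)
# knob dark blob
m=np.zeros(g.shape,bool);m[155:190,140:172]=g[155:190,140:172]<95
for s,q in blobs(m):P('knob',*q,.044);print(s)
P('disc',110+188/4,140+134.5/4,.014)
P('pot rim',270+242/6,160+286/6,.098)
P('tape',255.6,207,.025);P('jarc',319.9,150.6,.056)
P('green blob',351.1,211.9,.008);P('green cross',270+488/6,160+314/6,.008)
P('bl',270+95/6,160+403/6,.008);P('br',270+620/6,160+428/6,.008);P('tl',270+97/6,160+190/6,.008)
P('handle',270+40/6,160+266/6,.071);P('handle in',270+138/6,160+268/6,.071)
s=env.read_camera('side');im=s['color'];h=cv2.cvtColor(im,cv2.COLOR_BGR2HSV)
m=((h[...,0]<8)|(h[...,0]>172))&(h[...,1]>130);print(blobs(m))
m=(abs(h[...,0].astype(int)-75)<20)&(h[...,1]>60);B=[b for b in blobs(m) if 150<b[1][0]<260 and b[1][1]>280];print(B)
print('sg',ray(s,B[0][0][0]+B[0][0][2]/2-.5,B[0][0][1]+B[0][0][3]/2-.5,.008))
a=cv2.resize(im[145:275,180:280],(0,0),fx=4.5,fy=4.5,interpolation=cv2.INTER_CUBIC);cv2.imwrite('pics/c.png',a)
```

```text
jar [0.4498 0.3649 0.07  ]
knob [0.6031 0.3234 0.044 ]
[150, 168, 11, 9, 80]
disc [0.6021 0.3257 0.014 ]
pot rim [ 0.4858 -0.2152  0.098 ]
tape [ 0.4883 -0.0324  0.025 ]
jarc [ 0.6916 -0.2563  0.056 ]
green blob [ 0.4786 -0.3794  0.008 ]
green cross [ 0.4771 -0.3803  0.008 ]
bl [ 0.419  -0.1428  0.008 ]
br [ 0.4102 -0.4594  0.008 ]
tl [ 0.5473 -0.1428  0.008 ]
handle [ 0.4964 -0.1037  0.071 ]
handle in [ 0.4964 -0.1601  0.071 ]
[([205, 195, 19, 23, 342], [214.1, 206.2]), ([302, 251, 16, 14, 185], [309.4, 257.0])]
[([190, 289, 56, 45, 681], [217.5, 311.9])]
sg [ 0.47902057 -0.38438959  0.008     ]
```

View pics/c.png

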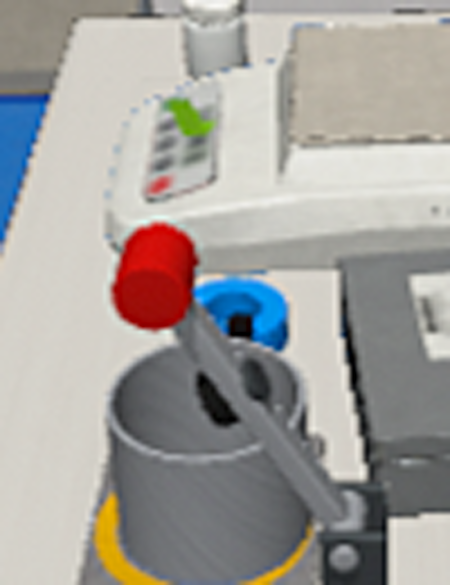

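The side crop shows the pot rim ellipse centred near full-image (225.8,234) and the red knob at (214,206). The handle tip is in front of the tape.

Add to h.py:
```python
def tri(c,u,s,v):
    A=[];b=[]
    L=[]
    for k,p in((c,u),(s,v)):
        d=ray(k,*p,0)-k['T'][:3,3];d/=np.linalg.norm(d);L.append((k['T'][:3,3],np.eye(3)-np.outer(d,d)))
    X=np.linalg.solve(sum(M for o,M in L),sum(M@o for o,M in L))
    return X,[np.linalg.norm(M@(X-o)) for o,M in L]
```

Run:
```python
from h import *
c=env.read_camera('top');s=env.read_camera('side');g=cv2.cvtColor(s['color'],cv2.COLOR_BGR2GRAY)
print('rim side',ray(s,180+206/4.5,145+401/4.5,.098))
for n,x in (('l',107),('r',305)):print(n,ray(s,180+x/4.5,145+400/4.5,.098))
print('front',ray(s,180+206/4.5,145+463/4.5,.098),'back',ray(s,180+206/4.5,145+342/4.5,.098))
print('tri rim',tri(c,(310.3,207.7),s,(225.8,234.1)))
print('clamp knob',tri(c,(378.8,202.7),s,(214.1,206.2)))
print('handle tip side',ray(s,180+241/4.5,145+325/4.5,.063))
# jar cap in side view: column-wise edges of bright blob
print('jar side', ray(s,180+215/4.5,145+5/4.5,.07), ray(s,180+216/4.5,145+72/4.5,0.0))
for v in(205,206,207):print(cv2.cvtColor(c['color'],cv2.COLOR_BGR2GRAY)[v-4:v+3,266:298].tolist()) if v==206 else 0
```

Add to h.py:
```python
from scipy.spatial.transform import Rotation as Ro
def go(x,y,z,yd=None):
    """delta in tool axes to world TCP (x,y,z), tool y along world angle yd (mod pi, radians), pointing down"""
    s=env.sense();R=Ro.from_rotvec(s['eef_rot']).as_matrix();p=np.array(s['tcp_pos'])
    yc=np.arctan2(R[1,1],R[0,1])
    d=R.T@(np.array([x,y,z])-p)
    out=[]
    if yd is not None:
        for k in (-1,0,1):
            a=yd+k*np.pi
            T=np.column_stack([[np.sin(a)*1,-np.cos(a),0],[np.cos(a),np.sin(a),0],[0,0,-1]])
            T[:,0]=np.cross(T[:,1],T[:,2]);out.append(Ro.from_matrix(R.T@T).as_rotvec().round(3).tolist())
    print('p',p.round(4),'ydir',round(yc,3),'d',d.round(4).tolist(),'n',np.ceil(np.linalg.norm(d)/.0417),out[:2])
```

```bash
python3 -c "
from h import *
go(.36,-.1,.25,np.pi/2);go(.451,.363,.25,np.pi/2);print(env.sense()['joints'])"
```

```text
p [ 0.1654 -0.5506  0.2138] ydir -1.279 d [0.316, -0.3756, -0.0361] n 12.0 [[-0.0, 0.0, 0.292], [-0.0, -0.0, -2.85]]
p [ 0.1654 -0.5506  0.2138] ydir -1.279 d [0.5363, -0.7929, -0.036] n 23.0 [[-0.0, 0.0, 0.292], [-0.0, -0.0, -2.85]]
[-1.29900724e+00  3.19779771e-01  1.56473735e+00 -2.56093091e-05
  1.25738858e+00 -1.99715489e-02]
```

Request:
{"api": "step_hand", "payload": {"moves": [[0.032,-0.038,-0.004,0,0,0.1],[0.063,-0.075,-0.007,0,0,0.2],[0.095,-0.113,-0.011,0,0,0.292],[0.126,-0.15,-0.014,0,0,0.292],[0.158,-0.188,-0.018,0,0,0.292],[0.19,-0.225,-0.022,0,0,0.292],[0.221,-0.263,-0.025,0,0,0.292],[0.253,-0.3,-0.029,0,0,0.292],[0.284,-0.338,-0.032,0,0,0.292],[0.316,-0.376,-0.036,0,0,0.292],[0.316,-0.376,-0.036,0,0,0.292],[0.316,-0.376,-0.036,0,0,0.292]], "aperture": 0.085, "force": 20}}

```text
refused: moves[0]: [0.032, -0.038, -0.004, 0, 0, 0.1] is not of type 'object' (schema: type "object"). Nothing was moved.
```

Nothing moved. I misread the format; it is a list of objects, one for each row. Resending.

Request:
{"api": "step_hand", "payload": {"moves": [{"xyz": [0.032,-0.038,-0.004],"rot": [0,0,0.1]},{"xyz": [0.063,-0.075,-0.007],"rot": [0,0,0.2]},{"xyz": [0.095,-0.113,-0.011],"rot": [0,0,0.292]},{"xyz": [0.126,-0.15,-0.014],"rot": [0,0,0.292]},{"xyz": [0.158,-0.188,-0.018],"rot": [0,0,0.292]},{"xyz": [0.19,-0.225,-0.022],"rot": [0,0,0.292]},{"xyz": [0.221,-0.263,-0.025],"rot": [0,0,0.292]},{"xyz": [0.253,-0.3,-0.029],"rot": [0,0,0.292]},{"xyz": [0.284,-0.338,-0.032],"rot": [0,0,0.292]},{"xyz": [0.316,-0.376,-0.036],"rot": [0,0,0.292]},{"xyz": [0.316,-0.376,-0.036],"rot": [0,0,0.292]},{"xyz": [0.316,-0.376,-0.036],"rot": [0,0,0.292]}], "aperture": 0.085, "force": 20}}

```text
time: 1.35
tcp_pos: [0.3603, -0.0972, 0.2505]
eef_rot: [-3.142, -0.001, -0.002]
force: [0.2, -0.6, -1.1]
grip_width: 0.0846
grasp_force: 0.0
```

```bash
python3 -c "
from h import *
go(.451,.363,.2,-np.pi/2);go(.451,.363,.045,-np.pi/2)"
```

```text
p [ 0.3603 -0.0972  0.2505] ydir -1.57 d [0.0909, -0.4601, 0.0507] n 12.0 [[0.002, -0.0, -3.141], [-0.0, -0.001, 0.001]]
p [ 0.3603 -0.0972  0.2505] ydir -1.57 d [0.0907, -0.4601, 0.2057] n 13.0 [[0.002, -0.0, -3.141], [-0.0, -0.001, 0.001]]
```

Request:
{"api": "step_hand", "payload": {"moves": [{"xyz": [0.091,-0.46,0.03]},{"xyz": [0.091,-0.46,0.03]},{"xyz": [0.091,-0.46,0.03]},{"xyz": [0.091,-0.46,0.03]},{"xyz": [0.091,-0.46,0.03]},{"xyz": [0.091,-0.46,0.03]},{"xyz": [0.091,-0.46,0.03]},{"xyz": [0.091,-0.46,0.03]},{"xyz": [0.091,-0.46,0.03]},{"xyz": [0.091,-0.46,0.03]},{"xyz": [0.091,-0.46,0.03]},{"xyz": [0.091,-0.46,0.03]}]}}

```text
time: 2.35
tcp_pos: [0.4515, 0.3657, 0.2188]
eef_rot: [-3.139, -0.005, -0.0]
force: [-0.1, -0.1, 0.6]
grip_width: 0.0845
grasp_force: 0.0
```

Run:
```python
from h import *
go(.451,.363,.15,-np.pi/2)
c=env.read_camera('top');s=env.read_camera('side')
a=cv2.resize(c['color'][130:250,100:220],(0,0),fx=4,fy=4);b=cv2.resize(s['color'][110:190,190:270],(480,480))
cv2.imwrite('pics/d.png',np.hstack([a[:480,:400],b[:,:400]]))
```

```text
p [0.4515 0.3657 0.2188] ydir -1.568 d [-0.0005, 0.0028, 0.0688] n 2.0 [[0.0, -0.004, -3.138], [-0.002, -0.0, 0.003]]
```

View pics/d.png

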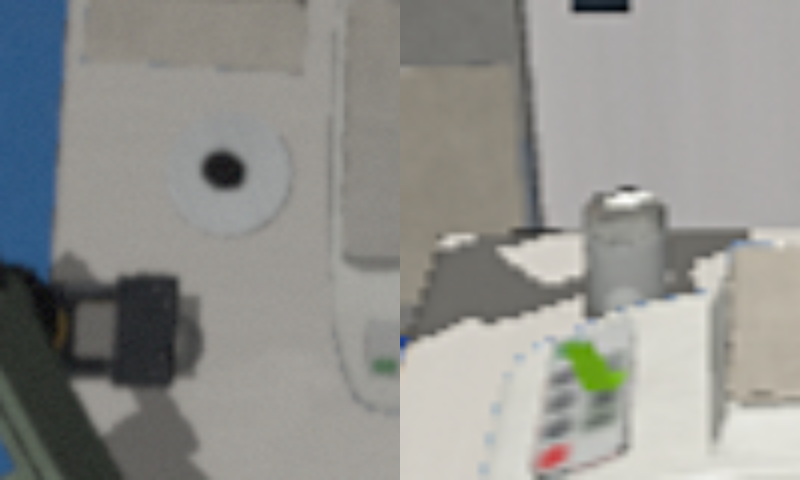

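The left half shows the gripper over the jar in the top view. The right half shows the jar standing clear behind the balance. I'll descend and grip.

Request:
{"api": "step_hand", "payload": {"moves": [{"xyz": [0,0.003,0.04]},{"xyz": [0,0.003,0.08]},{"xyz": [0,0.003,0.12]},{"xyz": [0,0.003,0.145]},{"xyz": [0,0.003,0.165]},{"xyz": [0,0.003,0.184]},{"xyz": [0,0.003,0.184]}]}}

```text
time: 3.03
tcp_pos: [0.4491, 0.3543, 0.0336]
eef_rot: [3.138, -0.002, -0.008]
force: [-0.2, -0.3, 0.0]
grip_width: 0.085
grasp_force: 0.2
```

Request:
{"api": "step_hand", "payload": {"moves": [{},{},{},{},{},{}], "aperture": 0, "force": 20}}

```text
time: 3.53
tcp_pos: [0.4514, 0.3575, 0.0367]
eef_rot: [-3.141, -0.0, -0.002]
force: [-0.5, -0.1, 3.4]
grip_width: 0.0537
grasp_force: 19.9
```

```bash
python3 -c "
from h import *
go(.4,.363,.25,-np.pi/2);go(.4,.05,.25,-np.pi/2);go(.488,-.218,.25,-np.pi/2)"
```

```text
p [0.4514 0.3575 0.0367] ydir -1.571 d [-0.0511, -0.0057, -0.2133] n 6.0 [[0.002, -0.001, -3.142], [-0.001, -0.001, 0.0]]
p [0.4514 0.3575 0.0367] ydir -1.571 d [-0.0511, 0.3073, -0.2135] n 10.0 [[0.002, -0.001, -3.142], [-0.001, -0.001, 0.0]]
p [0.4514 0.3575 0.0367] ydir -1.571 d [0.0369, 0.5753, -0.2135] n 15.0 [[0.002, -0.001, -3.142], [-0.001, -0.001, 0.0]]
```

Request:
{"api": "step_hand", "payload": {"moves": [{"xyz": [0,0,-0.03]},{"xyz": [0,0,-0.07]},{"xyz": [-0.01,0,-0.11]},{"xyz": [-0.02,0.01,-0.15]},{"xyz": [-0.03,0.04,-0.175]},{"xyz": [-0.03,0.08,-0.185]},{"xyz": [-0.03,0.12,-0.185]},{"xyz": [-0.03,0.16,-0.185]},{"xyz": [-0.02,0.2,-0.185]},{"xyz": [-0.02,0.24,-0.185]},{"xyz": [-0.01,0.28,-0.185]},{"xyz": [0,0.32,-0.185]}]}}

```text
time: 4.53
tcp_pos: [0.45, 0.0354, 0.2211]
eef_rot: [3.141, 0.001, -0.0]
force: [0.8, 0.2, -0.6]
grip_width: 0.0538
grasp_force: 19.8
```

Request:
{"api": "step_hand", "payload": {"moves": [{"xyz": [0.005,0.04,0]},{"xyz": [0.01,0.08,0]},{"xyz": [0.015,0.12,0]},{"xyz": [0.02,0.155,0]},{"xyz": [0.03,0.19,0]},{"xyz": [0.035,0.22,0]},{"xyz": [0.037,0.245,0]},{"xyz": [0.037,0.255,0]},{"xyz": [0.037,0.255,0]},{"xyz": [0.037,0.255,0]},{"xyz": [0.037,0.255,0]},{"xyz": [0.037,0.255,0]}]}}

```text
time: 5.53
tcp_pos: [0.4877, -0.2162, 0.2211]
eef_rot: [-3.141, -0.002, 0.0]
force: [0.0, 0.3, -1.2]
grip_width: 0.0537
grasp_force: 19.8
```

Run:
```python
from h import *
go(.489,-.218,.056,-np.pi/2)
c=env.read_camera('top');s=env.read_camera('side')
a=cv2.resize(c['color'][165:245,265:345],(400,400),interpolation=cv2.INTER_CUBIC);b=cv2.resize(s['color'][145:285,165:305],(400,400),interpolation=cv2.INTER_CUBIC)
cv2.imwrite('pics/e.png',np.hstack([a,b]))
```

```text
p [ 0.4877 -0.2162  0.2211] ydir -1.569 d [0.0013, 0.0018, 0.1651] n 4.0 [[-0.0, -0.001, -3.14], [-0.0, 0.0, 0.001]]
```

View pics/e.png

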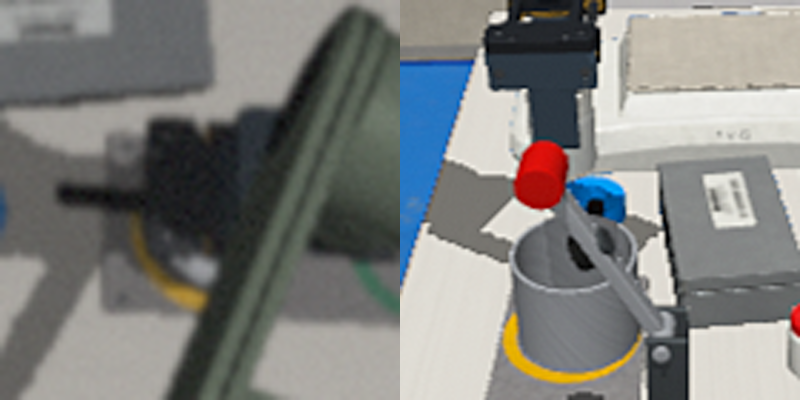

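The gripper holds the jar above the pot. In the side view the pot opening is at (575,250) and the handle points behind it. I'll lower the jar.

Request:
{"api": "step_hand", "payload": {"moves": [{"xyz": [0.001,0.002,0.03]},{"xyz": [0.001,0.002,0.06]},{"xyz": [0.001,0.002,0.09]},{"xyz": [0.001,0.002,0.115]},{"xyz": [0.001,0.002,0.135]},{"xyz": [0.001,0.002,0.15]},{"xyz": [0.001,0.002,0.16]},{"xyz": [0.001,0.002,0.166]},{"xyz": [0.001,0.002,0.169]},{"xyz": [0.001,0.002,0.169]},{"xyz": [0.001,0.002,0.169]}]}}

```text
time: 6.55
tcp_pos: [0.4895, -0.2199, 0.0527]
eef_rot: [3.141, -0.0, 0.002]
force: [-0.7, -0.4, -0.2]
grip_width: 0.0534
grasp_force: 19.8
```

Request:
{"api": "step_hand", "payload": {"moves": [{"xyz": [0,0,0.001]},{"xyz": [0,0,0.002]},{"xyz": [0,0,0.003]},{"xyz": [0,0,0.003]}]}}

```text
time: 6.88
tcp_pos: [0.4894, -0.2199, 0.0497]
eef_rot: [3.141, -0.001, 0.002]
force: [0.3, -0.2, 2.3]
grip_width: 0.0537
grasp_force: 19.9
```

Request:
{"api": "step_hand", "payload": {"moves": [{},{},{},{}], "aperture": 0.066}}

```text
time: 7.22
tcp_pos: [0.4888, -0.2198, 0.0489]
eef_rot: [3.141, -0.0, -0.0]
force: [-0.4, -0.3, -0.2]
grip_width: 0.0659
grasp_force: 0.0
```

Request:
{"api": "step_hand", "payload": {"moves": [{"xyz": [0,0,-0.02]},{"xyz": [0,0,-0.05]},{"xyz": [0,0,-0.09]},{"xyz": [0,0,-0.13]},{"xyz": [0,-0.04,-0.16]},{"xyz": [0,-0.08,-0.17]},{"xyz": [0,-0.12,-0.17]},{"xyz": [0,-0.16,-0.17]},{"xyz": [0,-0.2,-0.17]},{"xyz": [0,-0.24,-0.17]},{"xyz": [0,-0.28,-0.17]},{"xyz": [0,-0.32,-0.17]}]}}

```text
time: 8.22
tcp_pos: [0.4884, 0.1022, 0.219]
eef_rot: [3.141, -0.0, 0.001]
force: [0.3, 0.1, -0.3]
grip_width: 0.066
grasp_force: 0.0
```

Run:
```python
from h import *
c=env.read_camera('top');s=env.read_camera('side')
a=cv2.resize(c['color'][165:245,270:350],(480,480),interpolation=cv2.INTER_CUBIC);b=cv2.resize(s['color'][195:285,180:240+30],(480,480),interpolation=cv2.INTER_CUBIC)
cv2.imwrite('pics/f.png',np.hstack([a[:,:400],b[:,:400]]))
cv2.imwrite('pics/top_clean.png',c['color']);cv2.imwrite('pics/side_clean.png',s['color'])
```

```text
(no output)
```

View pics/f.png

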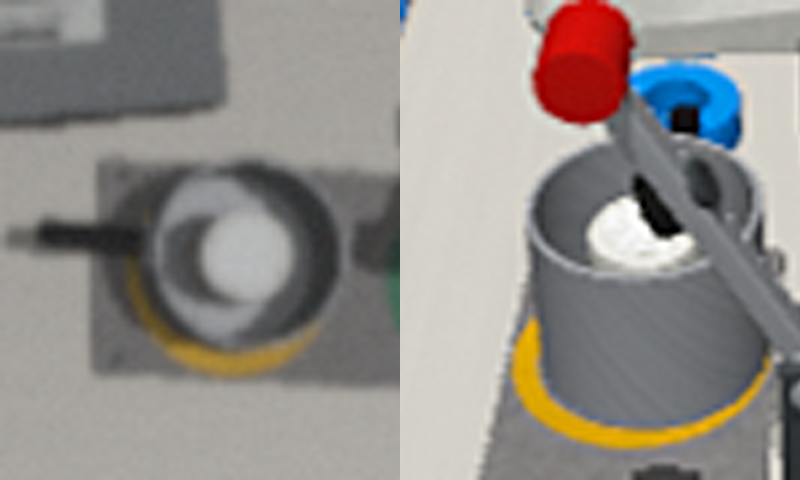

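The white cap sits inside the pot, with its centre at crop (248,255) on the left, and looks upright in the side view. I know its true position from the gripper, so I'll use it to calibrate the camera before reading the rim profile and the lid.

Run:
```python
from h import *
c=env.read_camera('top');g=cv2.cvtColor(c['color'],cv2.COLOR_BGR2GRAY)
m=np.zeros(g.shape,bool);m[195:220,300:322]=g[195:220,300:322]>185
B=blobs(m);print(B)
for s,q in B:print('cap',ray(c,*q,.083))
f=cv2.resize(g,(0,0),fx=1,fy=1)
print('row207',list(zip(range(286,334),g[207,286:334].tolist())))
print('col310',list(zip(range(186,230),g[186:230,310].tolist())))
m=np.zeros(g.shape,bool);m[155:190,140:172]=g[155:190,140:172]<95
B=blobs(m);print(B)
for s,q in B:print('knob',ray(c,*q,.044))
go(.603,.323,.15,-np.pi/2)
```

```text
[]
row207 [(286, 70), (287, 56), (288, 49), (289, 50), (290, 46), (291, 45), (292, 45), (293, 55), (294, 72), (295, 89), (296, 117), (297, 103), (298, 86), (299, 82), (300, 74), (301, 70), (302, 81), (303, 115), (304, 164), (305, 175), (306, 180), (307, 184), (308, 184), (309, 184), (310, 183), (311, 186), (312, 184), (313, 184), (314, 180), (315, 184), (316, 179), (317, 172), (318, 140), (319, 100), (320, 81), (321, 71), (322, 58), (323, 49), (324, 52), (325, 49), (326, 77), (327, 117), (328, 95), (329, 69), (330, 67), (331, 65), (332, 68), (333, 63)]
col310 [(186, 160), (187, 161), (188, 159), (189, 160), (190, 149), (191, 121), (192, 80), (193, 57), (194, 68), (195, 93), (196, 118), (197, 140), (198, 149), (199, 153), (200, 162), (201, 175), (202, 182), (203, 183), (204, 183), (205, 183), (206, 181), (207, 183), (208, 182), (209, 184), (210, 186), (211, 182), (212, 178), (213, 174), (214, 158), (215, 137), (216, 146), (217, 150), (218, 143), (219, 128), (220, 98), (221, 91), (222, 100), (223, 117), (224, 128), (225, 131), (226, 129), (227, 125), (228, 134), (229, 156)]
[([151, 168, 10, 9, 78], [155.5, 172.2]), ([165, 176, 7, 14, 92], [168.2, 182.5])]
knob [0.60271875 0.32341598 0.044     ]
knob [0.5671262  0.27716987 0.044     ]
p [0.4886 0.1026 0.2188] ydir -1.566 d [0.1155, -0.2198, 0.0687] n 7.0 [[-0.0, 0.0, -3.137], [0.0, 0.0, 0.005]]
```

Run:
```python
from h import *
c=env.read_camera('top');s=env.read_camera('side')
print('cap',ray(c,310.8,207.7,.083),'rim',ray(c,311.55,207.3,.098))
g=cv2.cvtColor(s['color'],cv2.COLOR_BGR2GRAY)
for v in (232,236,240): print(v,list(zip(range(198,256),g[v,198:256].tolist())))
```

```text
cap [ 0.48654305 -0.21947271  0.083     ] rim [ 0.48707728 -0.21935157  0.098     ]
232 [(198, 211), (199, 210), (200, 210), (201, 210), (202, 212), (203, 197), (204, 163), (205, 101), (206, 57), (207, 69), (208, 79), (209, 85), (210, 89), (211, 92), (212, 95), (213, 97), (214, 100), (215, 102), (216, 104), (217, 103), (218, 102), (219, 96), (220, 137), (221, 212), (222, 232), (223, 180), (224, 76), (225, 13), (226, 24), (227, 16), (228, 48), (229, 106), (230, 126), (231, 121), (232, 121), (233, 129), (234, 103), (235, 57), (236, 39), (237, 41), (238, 41), (239, 45), (240, 86), (241, 105), (242, 99), (243, 96), (244, 88), (245, 70), (246, 139), (247, 164), (248, 191), (249, 214), (250, 210), (251, 209), (252, 209), (253, 209), (254, 209), (255, 211)]
236 [(198, 210), (199, 209), (200, 209), (201, 209), (202, 213), (203, 193), (204, 142), (205, 83), (206, 58), (207, 71), (208, 76), (209, 83), (210, 86), (211, 87), (212, 92), (213, 94), (214, 90), (215, 103), (216, 198), (217, 232), (218, 239), (219, 250), (220, 245), (221, 237), (222, 242), (223, 250), (224, 252), (225, 191), (226, 59
[... 331 characters left out ...]
55, 210)]
240 [(198, 209), (199, 209), (200, 208), (201, 207), (202, 214), (203, 181), (204, 109), (205, 142), (206, 154), (207, 93), (208, 68), (209, 79), (210, 86), (211, 90), (212, 93), (213, 96), (214, 92), (215, 160), (216, 230), (217, 238), (218, 231), (219, 230), (220, 234), (221, 245), (222, 242), (223, 235), (224, 241), (225, 241), (226, 235), (227, 237), (228, 242), (229, 244), (230, 230), (231, 237), (232, 245), (233, 248), (234, 225), (235, 149), (236, 110), (237, 116), (238, 119), (239, 120), (240, 126), (241, 131), (242, 117), (243, 105), (244, 124), (245, 111), (246, 76), (247, 52), (248, 177), (249, 227), (250, 218), (251, 214), (252, 210), (253, 210), (254, 210), (255, 209)]
```

Request:
{"api": "step_hand", "payload": {"moves": [{"xyz": [0.017,-0.031,0]},{"xyz": [0.035,-0.066,0.01]},{"xyz": [0.052,-0.1,0.02]},{"xyz": [0.07,-0.135,0.03]},{"xyz": [0.09,-0.17,0.045]},{"xyz": [0.105,-0.2,0.06]},{"xyz": [0.115,-0.22,0.069]},{"xyz": [0.115,-0.22,0.069]},{"xyz": [0.115,-0.22,0.069]},{"xyz": [0.115,-0.22,0.069]},{"xyz": [0.115,-0.22,0.069]}], "aperture": 0.06}}

```text
time: 9.38
tcp_pos: [0.6044, 0.3183, 0.1508]
eef_rot: [3.141, -0.004, 0.001]
force: [0.1, 0.6, 0.9]
grip_width: 0.0598
grasp_force: 0.0
```

Run:
```python
from h import *
go(.603,.323,.018,-np.pi/2)
```

```text
p [0.6044 0.3183 0.1508] ydir -1.573 d [-0.0015, -0.0047, 0.1328] n 4.0 [[-0.001, -0.0, 3.139], [0.0, -0.001, -0.002]]
```

Request:
{"api": "step_hand", "payload": {"moves": [{"xyz": [0,0,0.04]},{"xyz": [0,0,0.07]},{"xyz": [0,0,0.09]},{"xyz": [0,0,0.09]},{"xyz": [0,0,0.09]}]}}

```text
time: 9.8
tcp_pos: [0.6039, 0.319, 0.0603]
eef_rot: [3.141, -0.002, -0.001]
force: [-0.1, -0.6, 0.1]
grip_width: 0.06
grasp_force: 0.0
```

Run:
```python
from h import *
go(.603,.323,.018,-np.pi/2)
```

```text
p [0.6039 0.319  0.0603] ydir -1.572 d [-0.0008, -0.004, 0.0423] n 2.0 [[0.001, -0.001, 3.14], [0.001, 0.001, -0.001]]
```

Request:
{"api": "step_hand", "payload": {"moves": [{"xyz": [0,-0.004,0.01]},{"xyz": [0,-0.004,0.02]},{"xyz": [0,-0.004,0.03]},{"xyz": [0,-0.004,0.037]},{"xyz": [0,-0.004,0.041]},{"xyz": [0,-0.004,0.041]}]}}

```text
time: 10.3
tcp_pos: [0.6032, 0.3239, 0.0175]
eef_rot: [3.14, -0.0, -0.003]
force: [-0.3, 0.9, -0.5]
grip_width: 0.0602
grasp_force: 0.0
```

Request:
{"api": "step_hand", "payload": {"moves": [{},{},{},{},{},{}], "aperture": 0, "force": 25}}

```text
time: 10.8
tcp_pos: [0.6043, 0.3246, 0.0194]
eef_rot: [-3.141, 0.0, -0.002]
force: [-0.6, -0.1, 0.5]
grip_width: 0.0334
grasp_force: 25.0
```

Run:
```python
from h import *
go(.603,.323,.018,-np.pi/2)
```

```text
p [0.6043 0.3246 0.0194] ydir -1.571 d [-0.0013, 0.0016, 0.0014] n 1.0 [[-0.002, 0.001, 3.141], [-0.001, -0.001, -0.0]]
```

Request:
{"api": "step_hand", "payload": {"moves": [{"xyz": [0,0,-0.03]},{"xyz": [0,0,-0.06]},{"xyz": [0,0,-0.1]},{"xyz": [-0.01,0,-0.14]},{"xyz": [-0.03,0.02,-0.17]},{"xyz": [-0.05,0.05,-0.18]},{"xyz": [-0.07,0.085,-0.18]},{"xyz": [-0.09,0.12,-0.18]},{"xyz": [-0.1,0.16,-0.18]},{"xyz": [-0.116,0.2,-0.18]},{"xyz": [-0.116,0.24,-0.18]},{"xyz": [-0.116,0.28,-0.18]}]}}

```text
time: 11.8
tcp_pos: [0.4861, 0.0425, 0.199]
eef_rot: [3.141, 0.001, -0.001]
force: [1.1, 0.3, -2.4]
grip_width: 0.0332
grasp_force: 25.0
```

Request:
{"api": "step_hand", "payload": {"moves": [{"xyz": [0,0.03,0]},{"xyz": [0,0.06,0]},{"xyz": [0,0.1,0]},{"xyz": [0,0.14,0]},{"xyz": [0,0.18,0]},{"xyz": [0,0.21,0]},{"xyz": [0,0.24,0]},{"xyz": [0,0.255,0]},{"xyz": [0,0.263,0]},{"xyz": [0,0.263,0]},{"xyz": [0,0.263,0]},{"xyz": [0,0.263,0]}]}}

```text
time: 12.8
tcp_pos: [0.4877, -0.2175, 0.1988]
eef_rot: [-3.141, -0.001, 0.001]
force: [-0.7, 0.0, -2.4]
grip_width: 0.0333
grasp_force: 25.0
```

Request:
{"api": "step_hand", "payload": {"moves": [{"xyz": [0,0,0.02]},{"xyz": [0,0,0.04]},{"xyz": [0,0,0.06]},{"xyz": [0,0,0.06]},{"xyz": [0,0,0.06]}]}}

```text
time: 13.22
tcp_pos: [0.4875, -0.2174, 0.1385]
eef_rot: [-3.141, -0.002, 0.003]
force: [-0.2, -0.0, -1.6]
grip_width: 0.0334
grasp_force: 25.0
```

Run:
```python
from h import *
go(.488,-.219,.109,-np.pi/2)
c=env.read_camera('top');s=env.read_camera('side')
a=cv2.resize(c['color'][165:245,270:350],(480,480),interpolation=cv2.INTER_CUBIC);b=cv2.resize(s['color'][180:270,180:270],(480,480),interpolation=cv2.INTER_CUBIC)
cv2.imwrite('pics/g.png',np.hstack([a[:,:320],b]))
```

```text
p [ 0.4875 -0.2174  0.1385] ydir -1.569 d [0.0006, 0.0017, 0.0295] n 1.0 [[-0.003, -0.002, -3.14], [-0.001, 0.002, 0.001]]
```

View pics/g.png

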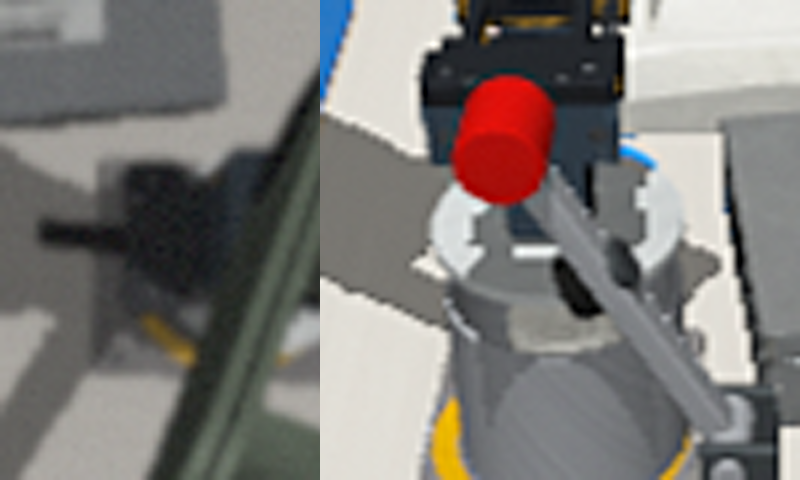

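The lid hovers over the pot. Its disc spans x 432–685 in the side crop, centred at full-image u≈224.6, against 225.9 for the pot rim. I'll compare the two in metres.

Run:
```python
from h import *
s=env.read_camera('side')
for u in (180+112/5.333,180+365/5.333):print('lid',ray(s,u-.4,180+225/5.333,.131))
for u in (204.2,247.6):print('pot',ray(s,u,234.5,.098))
g=cv2.cvtColor(s['color'],cv2.COLOR_BGR2GRAY)
for v in (221,222,223):print(v,g[v,196:206].tolist(),g[v,242:254].tolist())
```

```text
lid [ 0.43293192 -0.22320456  0.131     ]
lid [ 0.54660799 -0.22594993  0.131     ]
pot [ 0.43920345 -0.22872319  0.098     ]
pot [ 0.54465276 -0.23107858  0.098     ]
221 [118, 119, 118, 114, 125, 198, 224, 217, 215, 217] [215, 208, 205, 204, 205, 206, 198, 212, 222, 220, 221, 222]
222 [120, 120, 118, 114, 123, 194, 223, 217, 217, 219] [214, 208, 207, 205, 209, 196, 181, 207, 222, 221, 222, 222]
223 [119, 118, 119, 114, 144, 207, 226, 220, 220, 219] [215, 209, 210, 211, 215, 172, 183, 224, 224, 221, 221, 221]
```

Request:
{"api": "step_hand", "payload": {"moves": [{"xyz": [0.0015,0.002,0.005]},{"xyz": [0.0015,0.002,0.01]},{"xyz": [0.0015,0.002,0.014]},{"xyz": [0.0015,0.002,0.018]},{"xyz": [0.0015,0.002,0.021]},{"xyz": [0.0015,0.002,0.024]},{"xyz": [0.0015,0.002,0.027]},{"xyz": [0.0015,0.002,0.0285]},{"xyz": [0.0015,0.002,0.0285]}]}}

```text
time: 14.12
tcp_pos: [0.4892, -0.2206, 0.11]
eef_rot: [-3.141, 0.0, 0.001]
force: [0.0, -0.7, -1.3]
grip_width: 0.0331
grasp_force: 25.0
```

Free entry and no contact force, so I'll settle the lid, release and retreat.

Request:
{"api": "step_hand", "payload": {"moves": [{"xyz": [0,0,0.001]},{"xyz": [0,0,0.002]},{"xyz": [0,0,0.002]}]}}

```text
time: 14.37
tcp_pos: [0.4895, -0.2208, 0.1094]
eef_rot: [3.141, -0.0, 0.001]
force: [-1.3, 1.2, 3.7]
grip_width: 0.0335
grasp_force: 25.0
```

Request:
{"api": "step_hand", "payload": {"moves": [{},{},{},{},{}], "aperture": 0.06}}

```text
time: 14.78
tcp_pos: [0.4894, -0.2207, 0.1083]
eef_rot: [3.142, -0.0, -0.0]
force: [0.5, 0.8, 0.0]
grip_width: 0.0597
grasp_force: 0.0
```

Request:
{"api": "step_hand", "payload": {"moves": [{"xyz": [0,0,-0.03]},{"xyz": [0,0,-0.06]},{"xyz": [0,0,-0.1]},{"xyz": [0,-0.03,-0.12]},{"xyz": [0,-0.06,-0.12]},{"xyz": [0,-0.1,-0.12]},{"xyz": [0,-0.14,-0.12]},{"xyz": [0,-0.18,-0.12]},{"xyz": [0,-0.22,-0.12]},{"xyz": [0,-0.22,-0.12]}]}}

```text
time: 15.62
tcp_pos: [0.489, 0.0053, 0.2285]
eef_rot: [-3.138, -0.009, -0.0]
force: [-0.2, -1.0, 0.4]
grip_width: 0.0599
grasp_force: 0.0
```

Run:
```python
from h import *
c=env.read_camera('top');s=env.read_camera('side')
a=cv2.resize(c['color'][165:245,260:340],(480,480),interpolation=cv2.INTER_CUBIC);b=cv2.resize(s['color'][190:280,180:270],(480,480),interpolation=cv2.INTER_CUBIC)
cv2.imwrite('pics/k.png',np.hstack([a,b])[:, :960][:, 60:860])
go(.494,-.124,.25,0)
g=cv2.cvtColor(c['color'],cv2.COLOR_BGR2GRAY)
m=np.zeros(g.shape,bool);m[195:220,298:324]=g[195:220,298:324]<70
for S,q in blobs(m):print(S,q,ray(c,*q,.134))
```

```text
p [0.4893 0.0005 0.2284] ydir -1.567 d [0.0043, 0.1245, -0.0215] n 4.0 [[0.0, -0.001, 1.574], [0.001, 0.0, -1.567]]
[308, 202, 11, 9, 71] [313.1, 205.9] [ 0.48963985 -0.21798245  0.134     ]
```

View pics/k.png

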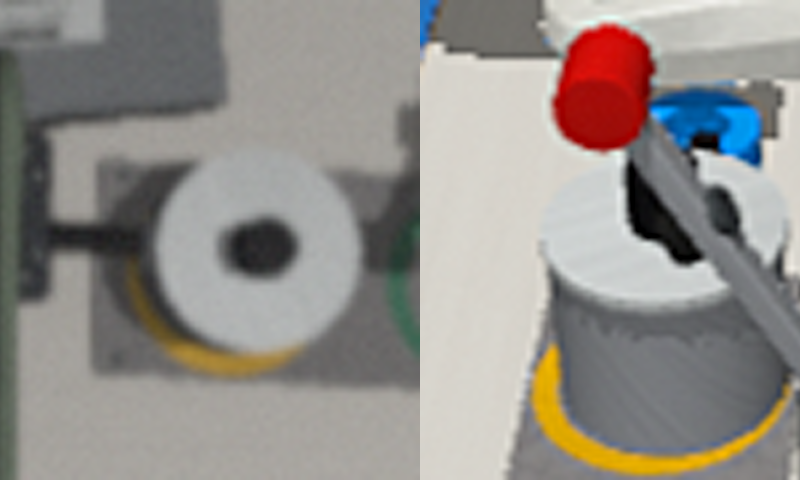

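The lid is level and seated, with its knob at (-0.218) in y, and the pot is still over the yellow ring. Next is the handle.

Request:
{"api": "step_hand", "payload": {"moves": [{"xyz": [0,0.01,0],"rot": [0,0,-0.12]},{"xyz": [0,0.03,0],"rot": [0,0,-0.25]},{"xyz": [0.002,0.05,0],"rot": [0,0,-0.37]},{"xyz": [0.004,0.07,0],"rot": [0,0,-0.5]},{"xyz": [0.006,0.09,0],"rot": [0,0,-0.62]},{"xyz": [0.008,0.11,0],"rot": [0,0,-0.75]},{"xyz": [0.008,0.1245,0],"rot": [0,0,-0.87]},{"xyz": [0.008,0.1245,0],"rot": [0,0,-1]},{"xyz": [0.008,0.1245,0],"rot": [0,0,-1.12]},{"xyz": [0.008,0.1245,0],"rot": [0,0,-1.25]},{"xyz": [0.008,0.1245,0],"rot": [0,0,-1.37]},{"xyz": [0.008,0.1245,0],"rot": [0,0,-1.482]}], "aperture": 0.05, "force": 15}}

```text
time: 16.72
tcp_pos: [0.497, -0.1272, 0.2283]
eef_rot: [2.314, 2.124, -0.001]
force: [0.8, -0.4, -0.3]
grip_width: 0.0496
grasp_force: 0.0
```

Request:
{"api": "step_hand", "payload": {"moves": [{"xyz": [0,0,0.03]},{"xyz": [0,0,0.06]},{"xyz": [0,0,0.09]},{"xyz": [0,0,0.09]}]}}

```text
time: 17.05
tcp_pos: [0.493, -0.1259, 0.1333]
eef_rot: [-2.313, -2.111, 0.011]
force: [-1.0, -0.1, -0.7]
grip_width: 0.0499
grasp_force: 0.0
```

Run:
```python
from h import *
go(.497,-.124,.044,-.085);print(env.sense()['joints'].round(2) if hasattr(env.sense()['joints'],'round') else 0)
```

```text
p [ 0.493  -0.1259  0.1333] ydir -0.091 d [0.0021, 0.0048, 0.0892] n 3.0 [[-0.002, 0.018, 3.135], [-0.012, -0.001, -0.006]]
[-0.27  0.29  1.83 -0.    1.04 -0.18]
```

Request:
{"api": "step_hand", "payload": {"moves": [{"xyz": [0.001,0.001,0.02]},{"xyz": [0.001,0.001,0.04]},{"xyz": [0.001,0.001,0.06]},{"xyz": [0.001,0.001,0.075]},{"xyz": [0.001,0.001,0.085]},{"xyz": [0.001,0.001,0.088]},{"xyz": [0.001,0.001,0.088]},{"xyz": [0.001,0.001,0.088]}]}}

```text
time: 17.72
tcp_pos: [0.4993, -0.1249, 0.0515]
eef_rot: [2.317, 2.119, 0.001]
force: [-0.0, 0.6, -0.6]
grip_width: 0.0496
grasp_force: 0.0
```

Run:
```python
from h import *
go(.497,-.124,.044,-.085)
```

```text
p [ 0.4993 -0.1249  0.0515] ydir -0.089 d [0.0007, -0.0024, 0.0075] n 1.0 [[0.001, -0.003, 3.137], [0.002, 0.0, -0.004]]
```

Request:
{"api": "step_hand", "payload": {"moves": [{"xyz": [0,-0.002,0.004]},{"xyz": [0,-0.002,0.007]},{"xyz": [0,-0.002,0.007]}]}}

```text
time: 17.97
tcp_pos: [0.4962, -0.1241, 0.0434]
eef_rot: [-2.318, -2.12, 0.0]
force: [0.3, -0.6, 0.2]
grip_width: 0.0503
grasp_force: 0.0
```

Request:
{"api": "step_hand", "payload": {"moves": [{},{},{},{},{},{},{},{}], "aperture": 0, "force": 15}}

```text
time: 18.63
tcp_pos: [0.4973, -0.1243, 0.0436]
eef_rot: [2.316, 2.12, 0.001]
force: [2.6, -0.2, -1.4]
grip_width: 0.0158
grasp_force: 15.0
```

Run:
```python
from h import *
p=env.sense();print(p['tcp_pos'],p['force'],p['grip_width'],p['ft_torque'])
c=env.read_camera('top');g=cv2.cvtColor(c['color'],cv2.COLOR_BGR2GRAY)
m=np.zeros(g.shape,bool);m[195:220,298:324]=g[195:220,298:324]<70
for S,q in blobs(m):print(S,q,ray(c,*q,.134))
go(p['tcp_pos'][0]-.0115,p['tcp_pos'][1]-.162,p['tcp_pos'][2])
```

```text
[ 0.49732399 -0.12432114  0.04359286] [ 2.64123693 -0.24008779 -1.44627846] 0.015783561742428016 [ 0.00744234 -0.47165363  0.29757265]
[298, 195, 17, 25, 141] [309.0, 210.3] [ 0.4749946  -0.20456977  0.134     ]
[315, 195, 4, 25, 34] [316.2, 207.6] [ 0.48429055 -0.22815654  0.134     ]
p [ 0.4973 -0.1243  0.0436] ydir -0.089 d [-0.1624, 0.0029, 0.0001] n 4.0 []
```

Request:
{"api": "step_hand", "payload": {"moves": [{"xyz": [-0.004,0,0]},{"xyz": [-0.01,0,0]},{"xyz": [-0.018,0.001,0]},{"xyz": [-0.026,0.001,0]},{"xyz": [-0.034,0.001,0]},{"xyz": [-0.042,0.001,0]},{"xyz": [-0.05,0.001,0]},{"xyz": [-0.058,0.002,0]},{"xyz": [-0.066,0.002,0]},{"xyz": [-0.074,0.002,0]},{"xyz": [-0.08,0.002,0]},{"xyz": [-0.08,0.002,0]}]}}

```text
time: 19.68
tcp_pos: [0.4905, -0.2045, 0.0436]
eef_rot: [-2.319, -2.118, 0.001]
force: [-1.8, 0.6, 3.2]
grip_width: 0.0162
grasp_force: 15.0
```

Request:
{"api": "step_hand", "payload": {"moves": [{"xyz": [-0.004,0,0]},{"xyz": [-0.01,0,0]},{"xyz": [-0.018,0.001,0]},{"xyz": [-0.026,0.001,0]},{"xyz": [-0.034,0.001,0]},{"xyz": [-0.042,0.001,0]},{"xyz": [-0.05,0.001,0]},{"xyz": [-0.058,0.002,0]},{"xyz": [-0.066,0.002,0]},{"xyz": [-0.074,0.002,0]},{"xyz": [-0.082,0.0025,0]},{"xyz": [-0.082,0.0025,0]}]}}

```text
time: 20.68
tcp_pos: [0.486, -0.2864, 0.0435]
eef_rot: [-2.318, -2.119, 0.001]
force: [-1.2, -0.3, 3.6]
grip_width: 0.0158
grasp_force: 15.0
```

Run:
```python
from h import *
env.read_camera('top')
p=env.sense();print(p['tcp_pos'],p['force'],p['grip_width'],p['ft_torque'])
```

```text
[ 0.48604172 -0.28634936  0.04354665] [-0.27298484 -0.24598991  2.6813286 ] 0.015793834304670497 [ 0.00252099  0.05062303 -0.10750678]
```

Request:
{"api": "step_hand", "payload": {"moves": [{},{},{},{}], "aperture": 0.045}}

```text
time: 21.07
tcp_pos: [0.4865, -0.2857, 0.0433]
eef_rot: [-2.318, -2.121, 0.001]
force: [-0.2, -0.1, -0.8]
grip_width: 0.0397
grasp_force: 0.0
```

Request:
{"api": "step_hand", "payload": {"moves": [{"xyz": [0,0,-0.02]},{"xyz": [0,0,-0.05]},{"xyz": [0,0,-0.09]},{"xyz": [0,0,-0.13]},{"xyz": [0.02,0,-0.17]},{"xyz": [0.05,0,-0.2]},{"xyz": [0.09,0,-0.22]},{"xyz": [0.13,0,-0.24]},{"xyz": [0.17,0,-0.24]},{"xyz": [0.17,0,-0.24]},{"xyz": [0.17,0,-0.24]}], "aperture": 0.06}}

```text
time: 21.98
tcp_pos: [0.5018, -0.1144, 0.2839]
eef_rot: [2.313, 2.125, 0.001]
force: [-0.6, 0.3, -0.0]
grip_width: 0.0601
grasp_force: 0.0
```

Run:
```python
from h import *
c=env.read_camera('top');s=env.read_camera('side')
cv2.imwrite('pics/m_top.png',c['color']);cv2.imwrite('pics/m_side.png',s['color'])
for k,nm,r in((c,'top',(185,240,320,395)),(s,'side',(180,380,150,330))):
    hsv=cv2.cvtColor(k['color'],cv2.COLOR_BGR2HSV).astype(int);H,S,V=hsv[...,0],hsv[...,1],hsv[...,2]
    R=np.zeros(H.shape,bool);R[r[0]:r[1],r[2]:r[3]]=1
    print(nm,'red',blobs(R&((H<8)|(H>172))&(S>130)),'green',blobs(R&(abs(H-75)<20)&(S>60)))
    if nm=='top':
        print('row',[(u,int(V[212,u])) for u in range(325,395)]);print('dark',blobs(R&(V<60)))
        print('col',[(v,int(V[v,352])) for v in range(188,236)])
    else: print('row270',[(u,int(V[288,u])) for u in range(180,260)])
```

```text
top red [([373, 198, 13, 10, 114], [379.0, 202.7])] green [([338, 196, 13, 10, 28], [342.6, 199.7]), ([336, 213, 6, 12, 20], [337.8, 219.1])]
row [(325, 44), (326, 64), (327, 93), (328, 108), (329, 108), (330, 91), (331, 74), (332, 98), (333, 107), (334, 105), (335, 90), (336, 59), (337, 41), (338, 37), (339, 41), (340, 52), (341, 66), (342, 64), (343, 77), (344, 129), (345, 169), (346, 178), (347, 181), (348, 179), (349, 180), (350, 179), (351, 178), (352, 180), (353, 167), (354, 130), (355, 97), (356, 72), (357, 40), (358, 18), (359, 28), (360, 39), (361, 46), (362, 45), (363, 41), (364, 45), (365, 46), (366, 43), (367, 53), (368, 97), (369, 150), (370, 172), (371, 177), (372, 176), (373, 178), (374, 176), (375, 177), (376, 174), (377, 174), (378, 174), (379, 173), (380, 174), (381, 173), (382, 173), (383,
[... 1325 characters left out ...]
7), (201, 209), (202, 207), (203, 207), (204, 207), (205, 208), (206, 209), (207, 211), (208, 212), (209, 211), (210, 212), (211, 211), (212, 211), (213, 210), (214, 208), (215, 207), (216, 204), (217, 204), (218, 203), (219, 205), (220, 205), (221, 204), (222, 204), (223, 203), (224, 205), (225, 206), (226, 206), (227, 207), (228, 204), (229, 204), (230, 203), (231, 204), (232, 203), (233, 204), (234, 205), (235, 206), (236, 208), (237, 217), (238, 173), (239, 88), (240, 82), (241, 127), (242, 148), (243, 145), (244, 143), (245, 142), (246, 140), (247, 136), (248, 99), (249, 181), (250, 240), (251, 173), (252, 51), (253, 49), (254, 52), (255, 51), (256, 52), (257, 54), (258, 53), (259, 53)]
```

Run:
```python
from h import *
c=env.read_camera('top');s=env.read_camera('side')
print('knob',ray(c,361.9,210.8,.134))
g=c['color'].max(2)
for v in (216,219,222,225):print(v,g[v,336:382].tolist())
print(g[196:234,358].tolist())
V=s['color'].max(2)
print(blobs((V<45)&(np.indices(V.shape)[0]>230)&(np.indices(V.shape)[0]<300)&(np.indices(V.shape)[1]<260)&(np.indices(V.shape)[1]>190)))
for v in (274,278):print(v,V[v,180:256].tolist())
print('clamp knob',tri(c,(379,202.7),s,(214.1,206.3)))
go(.493,-.380,.34,-np.pi/2)
```

```text
knob [ 0.476891   -0.37835099  0.134     ]
216 [75, 58, 55, 54, 52, 51, 52, 56, 88, 139, 175, 182, 179, 181, 180, 181, 180, 179, 179, 179, 173, 170, 165, 149, 133, 124, 124, 131, 135, 140, 160, 169, 173, 177, 179, 177, 177, 176, 177, 179, 175, 174, 175, 174, 175, 175]
219 [65, 58, 60, 52, 54, 57, 50, 55, 57, 81, 126, 170, 182, 183, 180, 183, 180, 179, 182, 182, 181, 183, 181, 180, 182, 184, 180, 181, 176, 179, 180, 178, 180, 178, 180, 180, 178, 178, 175, 177, 174, 174, 174, 173, 173, 172]
222 [75, 65, 67, 60, 59, 56, 55, 52, 53, 56, 61, 85, 124, 158, 173, 178, 181, 181, 182, 180, 180, 184, 183, 183, 180, 181, 182, 180, 181, 182, 180, 180, 180, 177, 176, 176, 175, 173, 174, 174, 177, 173, 176, 175, 175, 173]
225 [110, 106, 99, 91, 80, 71, 63, 59, 55, 52, 53, 53, 53, 61, 83, 119, 146, 167, 175, 178, 184, 180, 183, 185, 183, 181, 180, 181, 179, 181, 180, 177, 178, 170, 161, 143, 128, 137, 164, 174, 174, 177, 176, 176, 172, 175]
[169, 169, 172, 169, 169, 173, 172, 172, 172, 161, 127, 80, 43, 17, 24, 22, 15, 33, 64, 121, 165, 180, 179, 181, 183, 181, 183, 183, 181, 183, 179, 167, 136, 119
[... 425 characters left out ...]
, 210, 185, 142, 130, 133, 135, 138, 136, 136, 134, 133, 160, 119, 46, 51, 55, 56]
278 [218, 217, 218, 218, 217, 218, 218, 213, 214, 214, 213, 213, 213, 212, 212, 211, 211, 210, 210, 210, 210, 211, 212, 217, 225, 151, 0, 12, 15, 17, 18, 17, 20, 17, 17, 17, 17, 15, 16, 12, 6, 0, 172, 221, 208, 204, 202, 201, 201, 204, 204, 205, 204, 206, 206, 204, 204, 204, 202, 203, 207, 178, 136, 131, 134, 135, 135, 136, 131, 161, 185, 122, 42, 53, 54, 54]
clamp knob (array([ 0.4929613 , -0.3806461 ,  0.28135834]), [np.float64(0.000500267860339264), np.float64(0.0005002678603392528)])
p [ 0.5014 -0.1178  0.2827] ydir -0.09 d [-0.2619, 0.0152, -0.0572] n 7.0 [[-0.002, -0.001, -1.661], [-0.001, 0.001, 1.481]]
```

Request:
{"api": "step_hand", "payload": {"moves": [{"xyz": [0,0,-0.03],"rot": [0,0,0.12]},{"xyz": [0,0,-0.057],"rot": [0,0,0.25]},{"xyz": [-0.03,0,-0.057],"rot": [0,0,0.37]},{"xyz": [-0.065,0,-0.057],"rot": [0,0,0.5]},{"xyz": [-0.1,0,-0.057],"rot": [0,0,0.62]},{"xyz": [-0.135,0,-0.057],"rot": [0,0,0.75]},{"xyz": [-0.17,0.005,-0.057],"rot": [0,0,0.87]},{"xyz": [-0.2,0.01,-0.057],"rot": [0,0,1]},{"xyz": [-0.23,0.015,-0.057],"rot": [0,0,1.12]},{"xyz": [-0.25,0.015,-0.057],"rot": [0,0,1.25]},{"xyz": [-0.262,0.015,-0.057],"rot": [0,0,1.37]},{"xyz": [-0.262,0.015,-0.057],"rot": [0,0,1.481]}], "aperture": 0.07, "force": 8}}

```text
time: 23.18
tcp_pos: [0.4917, -0.3835, 0.3385]
eef_rot: [3.142, -0.017, -0.004]
force: [-0.3, 1.3, 0.1]
grip_width: 0.0698
grasp_force: 0.0
```

Request:
{"api": "step_hand", "payload": {"moves": [{},{}]}}

```text
time: 23.35
tcp_pos: [0.4925, -0.3801, 0.3396]
eef_rot: [-3.141, -0.002, 0.002]
force: [0.5, -0.1, 0.3]
grip_width: 0.07
grasp_force: 0.0
```

Run:
```python
from h import *
go(.493,-.3806,.262,-np.pi/2)
s=env.read_camera('side');print('knob side',ray(s,213.1,274,.12))
```

```text
p [ 0.4925 -0.3801  0.3396] ydir -1.569 d [0.0006, 0.0005, 0.0776] n 2.0 [[-0.002, -0.001, -3.14], [-0.001, 0.001, 0.001]]
knob side [ 0.47841936 -0.38622662  0.12      ]
```

Request:
{"api": "step_hand", "payload": {"moves": [{"xyz": [0,0,0.025]},{"xyz": [0,0,0.05]},{"xyz": [0,0,0.07]},{"xyz": [0,0,0.0776]},{"xyz": [0,0,0.0776]}]}}

```text
time: 23.82
tcp_pos: [0.4925, -0.378, 0.2609]
eef_rot: [-3.139, -0.004, 0.005]
force: [-0.5, -0.4, -0.5]
grip_width: 0.07
grasp_force: 0.0
```

Request:
{"api": "step_hand", "payload": {"moves": [{},{},{},{},{},{}], "aperture": 0, "force": 8}}

```text
time: 24.32
tcp_pos: [0.4933, -0.3779, 0.2634]
eef_rot: [-3.14, -0.001, -0.0]
force: [-0.2, -0.5, 1.7]
grip_width: 0.0347
grasp_force: 8.0
```

Run:
```python
from h import *
p=np.array(env.sense()['tcp_pos']);print(p)
for a in np.linspace(1.056,-.01,9):
    print(round(a,2),(np.array([.567-.152*np.cos(a),-.3806,.150+.152*np.sin(a)])-np.array([.567-.152*np.cos(1.056),-.3806,.150+.152*np.sin(1.056)])).round(4))
```

```text
[ 0.49328448 -0.37789407  0.2633784 ]
1.06 [0. 0. 0.]
0.92 [-0.0169  0.     -0.0111]
0.79 [-0.0322  0.     -0.0244]
0.66 [-0.0456  0.     -0.0396]
0.52 [-0.0568  0.     -0.0564]
0.39 [-0.0658  0.     -0.0745]
0.26 [-0.0722  0.     -0.0937]
0.12 [-0.076   0.     -0.1136]
-0.01 [-0.0772  0.     -0.1338]
```

Request:
{"api": "step_hand", "payload": {"moves": [{"xyz": [-0.008,0,0.005]},{"xyz": [-0.017,0,0.011]},{"xyz": [-0.025,0,0.018]},{"xyz": [-0.032,0,0.0245]},{"xyz": [-0.039,0,0.032]},{"xyz": [-0.0455,0,0.0395]},{"xyz": [-0.051,0,0.048]},{"xyz": [-0.057,0,0.0565]},{"xyz": [-0.0615,0,0.0655]},{"xyz": [-0.066,0,0.0745]},{"xyz": [-0.066,0,0.0745]}]}}

```text
time: 25.23
tcp_pos: [0.4261, -0.3759, 0.186]
eef_rot: [-3.134, 0.0, 0.004]
force: [0.2, 6.1, -4.3]
grip_width: 0.0345
grasp_force: 8.0
```

Request:
{"api": "step_hand", "payload": {"moves": [{"xyz": [-0.003,0,0.009]},{"xyz": [-0.0065,0,0.019]},{"xyz": [-0.0085,0,0.029]},{"xyz": [-0.01,0,0.039]},{"xyz": [-0.011,0,0.049]},{"xyz": [-0.011,0,0.055]},{"xyz": [-0.011,0,0.058]},{"xyz": [-0.011,0,0.059]},{"xyz": [-0.011,0,0.059]}]}}

```text
time: 25.98
tcp_pos: [0.414, -0.3754, 0.1276]
eef_rot: [-3.134, -0.0, 0.009]
force: [-3.3, 7.6, -2.6]
grip_width: 0.0344
grasp_force: 8.0
```

Request:
{"api": "step_hand", "payload": {"moves": [{},{},{},{},{},{}], "aperture": 0.07}}

```text
time: 26.48
tcp_pos: [0.4165, -0.3792, 0.1296]
eef_rot: [3.141, 0.001, 0.001]
force: [0.1, -1.1, 0.6]
grip_width: 0.069
grasp_force: 0.0
```

Request:
{"api": "step_hand", "payload": {"moves": [{"xyz": [0,0,-0.02]},{"xyz": [0,0,-0.05]},{"xyz": [0,0,-0.09]},{"xyz": [0,0,-0.13]},{"xyz": [-0.03,0,-0.15]},{"xyz": [-0.06,-0.03,-0.15]},{"xyz": [-0.06,-0.07,-0.15]},{"xyz": [-0.06,-0.11,-0.15]},{"xyz": [-0.06,-0.15,-0.15]},{"xyz": [-0.06,-0.19,-0.15]},{"xyz": [-0.06,-0.23,-0.15]},{"xyz": [-0.06,-0.23,-0.15]}]}}

```text
time: 27.48
tcp_pos: [0.3553, -0.1434, 0.2798]
eef_rot: [-3.139, -0.011, -0.002]
force: [-1.0, -0.6, -0.5]
grip_width: 0.0699
grasp_force: 0.0
```

Run:
```python
from h import *
c=env.read_camera('top');s=env.read_camera('side')
Q=[]
for k,r in((c,(185,250,320,395)),(s,(180,380,150,290))):
    hsv=cv2.cvtColor(k['color'],cv2.COLOR_BGR2HSV).astype(int);H,S,V=hsv[...,0],hsv[...,1],hsv[...,2]
    R=np.zeros(H.shape,bool);R[r[0]:r[1],r[2]:r[3]]=1
    B=blobs(R&((H<8)|(H>172))&(S>130));print(B);Q.append(max(B,key=lambda b:b[0][4])[1])
    print('green',blobs(R&(abs(H-75)<20)&(S>60)))
X,e=tri(c,Q[0],s,Q[1]);print(X,e,'angle',np.arcsin((X[2]-.15)/.152))
V=c['color'].max(2)
for v in(216,222):print(V[v,336:386].tolist())
S=s['color'].max(2)
for v in (274,280,286):print(v,S[v,180:256].tolist())
```

```text
[([358, 226, 12, 9, 84], [363.7, 230.1])]
green [([336, 196, 14, 12, 37], [340.9, 201.0]), ([335, 212, 12, 16, 37], [338.8, 220.2])]
[([210, 205, 12, 6, 52], [215.3, 207.4]), ([172, 250, 18, 22, 288], [180.3, 260.8])]
green [([190, 298, 56, 36, 228], [223.5, 320.7])]
[ 0.41412578 -0.37833591  0.1494829 ] [np.float64(0.00015304983139157333), np.float64(0.00015304983139160716)] angle -0.0034020103353379935
[59, 59, 50, 52, 54, 53, 53, 53, 91, 142, 171, 180, 179, 177, 178, 178, 167, 126, 101, 96, 97, 94, 106, 131, 120, 97, 127, 149, 150, 150, 145, 161, 174, 176, 178, 173, 173, 174, 176, 176, 174, 173, 173, 169, 172, 171, 173, 172, 172, 171]
[74, 64, 63, 60, 59, 54, 49, 51, 56, 55, 59, 82, 123, 154, 173, 177, 166, 125, 100, 97, 97, 99, 119, 159, 161, 123, 140, 150, 151, 149, 156, 174, 177, 175, 173, 173, 173, 167
[... 461 characters left out ...]
 90, 89, 161, 199, 209, 214, 210, 208, 210, 210, 212, 212, 214, 215, 216, 214, 216, 226, 173, 47, 3, 13, 16, 17, 16, 17, 16, 15, 14, 18, 15, 13, 9, 0, 93, 188, 210, 205, 203, 202, 203, 205, 203, 204, 202, 202, 202, 201, 200, 199, 199, 198, 200, 206, 180, 140, 132, 134, 133, 132, 132, 121, 195, 210, 115, 39, 51, 56, 53]
286 [216, 217, 217, 216, 218, 213, 208, 211, 211, 211, 211, 213, 213, 210, 209, 209, 210, 212, 213, 213, 212, 210, 210, 209, 207, 208, 207, 209, 212, 217, 213, 203, 200, 204, 202, 204, 216, 215, 210, 208, 205, 204, 201, 200, 201, 204, 203, 201, 200, 201, 203, 203, 203, 204, 202, 201, 200, 203, 211, 179, 113, 119, 137, 133, 133, 134, 134, 136, 99, 181, 240, 162, 32, 50, 51, 52]
```

The clamp measures about 0 rad (knob at z 0.1495), the pot and lid are unchanged, and the gripper is clear. Handing in.

Request:
{"api": "step_hand", "payload": {"moves": [{},{},{},{}]}}

```text
time: 27.92
tcp_pos: [0.3561, -0.15, 0.2791]
eef_rot: [-3.142, 0.002, 0.001]
force: [1.1, 0.0, 0.3]
grip_width: 0.0701
grasp_force: 0.0
```

```bash
python3 -c "
from plant import env
print(env.job_done())"
```

```text
the job is handed in; nothing more can be done
None
```

The job is handed in at 27.9 s of the 72 s limit; the white-capped jar is in the pot, the lid is seated, the pot is within about 3 mm of the green mark's centre by the top camera, and the clamp measures about 0 rad on the lid's knob (no verdict was returned, and the clamp's pressing force was not measured).

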